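# Take down the fixture stack on the welding table

### The job

Take the stack of fixture parts on the welding table apart from the top down, one part at a time: first lay the steel tube in the groove of the wooden cradle, then set the black V-block in the middle of the red tray, square with it, then slip the brass collar over the upright post right down to its base, and last lay the aluminium riser block on the middle of the blue pad, lined up with it. Set each part down without dropping it or tipping it over, let go of it before taking the next, and leave the yellow tin and the copper tube offcut where they stand.

Things in the scene. Friction and masses are not known exactly. Their poses are not given: they have to be found in the camera images.
- shell: Bare steel tube (bicycle bottom-bracket shell) with dark bore ends, 40 mm diameter, 68 mm long, about 0.19 kg, lying in the groove of the V-block at the start. Origin at its centre on its axis; x runs along the tube, level. Its axis is 10 mm above the V-block's top, so from above it is gripped across its diameter (along the V-block's y) just above the V-block's top.
- vblock: Black V-block, 66 (x) by 48 (y) by 40 mm high, about 0.33 kg, with a 90 degree groove along x, 36 mm wide and 18 mm deep, in its top. Origin at the centre of its underside, z up. At the start it stands on the riser block, over the -x end of it (centre about 30 mm from the riser's centre), sides nearly parallel to the riser's. Grip across y (48 mm).
- collar: Brass ring, outer diameter 46 mm, bore 32 mm, 24 mm high, about 0.17 kg, lying flat on the riser block near its +x end (about 40 mm from the riser's centre, about 15 mm clear of the V-block). Origin at the centre of its underside, axis z up. Grip across the outside, along the riser's y.
- riser: Aluminium riser block with small dark holes, 130 (x) by 56 (y) by 25 mm high, about 0.5 kg, lying on the table at the bottom of the stack. Origin at the centre of its underside, z up. Grip across y (56 mm).
- cradle: Place of the steel tube: fixed light-wood block, 80 (x) by 60 (y) by 35 mm high, with a 90 degree groove along x, 40 mm wide and 20 mm deep, in its top. Origin at the centre of its underside, z up. The tube's axis is 43.3 mm above the origin when it lies in the groove, parallel to x and centred.
- tray: Place of the V-block: fixed shallow red tray, 110 (x) by 90 (y) mm outside, rim 10 mm high and 4 mm thick, floor 4 mm thick (the floor's top is 4 mm above the origin). Origin at the centre of its underside, z up. The V-block belongs centred, its long side (x) along the tray's long side (x), either way round.
- post: Place of the brass collar: fixed grey square base plate, 70 by 70 by 8 mm, with an upright steel post of 16 mm diameter in its middle, whose tapered top is 58 mm above the origin. Origin at the centre of the base's underside, z up. The collar belongs around the post, flat on the base (8 mm above the origin).
- pad: Place of the riser block: fixed flat blue pad, 150 (x) by 76 (y) by 4 mm thick. Origin at the centre of its underside, z up. The riser belongs centred on it, long side along the pad's long side (x), either way round.
- tin: Bystander, not to be moved: small round yellow tin standing among the things, 42 mm diameter, 45 mm high, loose. Origin at the centre of its underside.
- offcut: Bystander, not to be moved: copper-coloured tube offcut standing on end, 32 mm diameter, 50 mm high, loose. Origin at the centre of its underside.
There are look-alikes about, which are no part of the job. Of the things shaped like the collar, the brass one is meant. Several things have the shape of the vblock; the one meant has the colours described above.

How it is judged (in metres and radians):
On the way, in this order (a step that is already met when the one before it is completed fails the run):
1. the steel tube lies in the groove of the wooden cradle, released (horizontal distance between shell and cradle below 0.012 m and z of shell in the frame of cradle between 0.038 and 0.048 m and angle between the x axis of shell and the x axis of cradle, either way round below 0.15 rad and contact force between the fingers and shell below 0.05 N), for 0.2 s.
2. the black V-block stands in the middle of the red tray, released (horizontal distance between vblock and tray below 0.015 m and z of vblock in the frame of tray below 0.007 m and angle between vblock's own z axis and vertical below 0.06 rad and angle between the x axis of vblock and the x axis of tray, either way round below 0.2 rad and contact force between the fingers and vblock below 0.05 N), for 0.2 s.
3. the brass collar is over the post, down on its base, released (horizontal distance between collar and post below 0.012 m and z of collar in the frame of post below 0.011 m and angle between collar's own z axis and vertical below 0.06 rad and contact force between the fingers and collar below 0.05 N), for 0.2 s.
4. the aluminium riser block lies on the middle of the blue pad, released (horizontal distance between riser and pad below 0.015 m and z of riser in the frame of pad below 0.007 m and angle between riser's own z axis and vertical below 0.06 rad and angle between the x axis of riser and the x axis of pad, either way round below 0.2 rad and contact force between the fingers and riser below 0.05 N), for 0.2 s.
At the end, for the whole second after the job is handed in: Tube in the cradle's groove (centre within 12 mm, 0.15 rad), V-block flat on the tray's floor (15 mm, 0.2 rad), collar round the post (12 mm) within 3 mm of its base, riser flat on the pad (15 mm, 0.2 rad); all released and at rest (all of step 1 and all of step 2 and all of step 3 and all of step 4 and linear speed of each of shell, vblock, collar, riser below 0.02 m/s and angular speed of each of shell, vblock, collar, riser below 0.2 rad/s); the robot touches nothing.
It fails at once if a part was dropped (moved faster than 0.6 m/s while no finger touched it, as after a fall of about 18 mm) ((linear speed of shell above 0.6 m/s and contact force between the fingers and shell below 0.01 N) or (linear speed of vblock above 0.6 m/s and contact force between the fingers and vblock below 0.01 N) or (linear speed of collar above 0.6 m/s and contact force between the fingers and collar below 0.01 N) or (linear speed of riser above 0.6 m/s and contact force between the fingers and riser below 0.01 N)).
It fails at once if the V-block, collar or riser was tipped over (angle between any of vblock, collar, riser's own z axis and vertical above 0.7 rad).
It fails at once if the yellow tin was pushed more than 20 mm from its spot (distance of tin from where it was at the start of the episode above 0.02 m).
It fails at once if the copper tube offcut was pushed more than 20 mm from its spot (distance of offcut from where it was at the start of the episode above 0.02 m).
It also fails if it takes over 112 s, if anything falls off the work surface, if the arm or the gripper's body presses on something with over 40 N, if the wrist force passes 120 N, or if a joint passes its speed limit or range.

### The arm

A 6-joint arm with a two-finger parallel gripper is mounted at the origin on the work surface. World frame = base frame: x ahead of the robot, y to its left, z up, the work surface at z = 0. Lengths are in mm, angles in rad, forces in N, time in s.
With the tool pointing down it reaches from about 300 to 775 mm from the base axis. Payload 14.6 kg.
Tool frame: the origin (TCP) lies between the finger pads; the fingertips stand ahead of it and the grasp point (between the pads) lies 11 mm behind it (manip.finger_overhang is the z of the fingertips in the tool frame, in mm); z points along the fingers, y is the line along which they close (so a half turn about z gives the same grasp; the last joint's range is limited). The gripper opens to 94 mm and grips with 3 to 60 N. Pads are 16 mm wide; open, the fingers measure 119 mm over their backs; the gripper's body (75 mm by 177 mm) begins 78 mm behind the grasp point.
Start: joints at [-1.223, 0.3, 1.521, -0, 1.321, -0.067], TCP at [221.646, -503.351, 213.446] pointing down, gripper open.
Joint ranges: [-3.03, 3.03], [-0.79, 2.21], [0.23, 2.52], [-1.04, 4.18], [0, 3.07], [-2.55, 2.55]. Speed limits (rad/s): [2.22, 2.22, 2.57, 3.14, 3.14, 3.14].

### API

Orientations are given as [roll, pitch, yaw] about the fixed x, y, z axes, in that order (R = Rz(yaw) Ry(pitch) Rx(roll)).
In Python, from cell import manip gives the robot as it stands.
- The arm moves only by the tool jog_arm, never from a script. Its argument "series" is a list of rows, each a list of 7 numbers: the shift along the world's x, y, z as a fraction of full scale, then the turn, a rotation vector about the world's x, y, z as a fraction of full scale, then the closure, from 0 (fully open) to 1 (shut). In form: [[dx, dy, dz, wx, wy, wz, fingers], ...]. A call has 1 to 8 rows; each row is the pose to reach, as a shift and turn from the pose commanded when the call began; what a row does not reach only later rows make up. Full scale, the value 1, is 120 mm for a shift and 90 degrees for a turn. A row lasts 1/12 s, in which the tool goes at most 41.7 mm and 7.16 degrees, less where a joint would pass 70% of its speed; a pose out of reach is approached as far as the arm can. A call with a number of a shift or a turn outside -1 to 1 is refused whole. A call with a gripper value outside its range is refused whole. The fingers move at their own pace and stop on an object; "grip_force" is the grip in N (left out, the last holds). Time passes only in rows, so rows that repeat a pose let the fingers close. It gives the time, the measured TCP pose, the force, the opening and the grip force at its end, in the units of the state.
- manip.read_state(): the state, without advancing time (a new reading comes with each control period).
- manip.camera(name): name is "scene" or "top" or "wrist"; returns a dict with "frame" (420x560x3 uint8, red, green, blue), "vfov" (degrees; the focal length in pixels is half the picture's height over the tangent of half this angle, whatever the lens; pixels are square), "cx", "cy" (the principal point, pixels), "k1" (the pictures are not rectified: a ray, as slopes to the right and down, at radius r is drawn at 1 + k1 r^2 times it, then the intrinsics apply), "R" (3x3) and "t" (3): a world point X has camera coordinates R X + t; the wrist camera has in their place "hand_eye" (4x4, takes a point from camera to tool coordinates, whose origin is the TCP and whose axes are the flange's). Camera axes: x right, y down, z forward; pixel columns grow to the right and rows downward; lengths in mm; the calibration is good to about 2 mm. A picture is of the moment at which its call begins: read the wrist's pose just before it. There is no depth.
- manip.sign_off(): hands the job in; it is judged then, once.
The state is a dict: "clock": time; "joints": joint angles; "qd": joint speeds; "effort": joint torques, N m; "eef_pos": TCP position; "eef_rot": TCP orientation; "wrist_force": force on the tool from outside, world axes, zero at the start; "moment": the same for the moment, N m; "finger_gap": finger opening in mm; "finger_force": force on a finger pad.
Only numpy, scipy, OpenCV 4.12 (cv2) and the standard library are available. Lean on these libraries where they do the work, as an engineer would, in place of code of your own. Each camera call takes 0.05 s, during which the arm holds its last target. There are 200 camera calls.

## Working session

There is one attempt and no reset: what is moved stays moved. The work goes in short steps, Python scripts to look and compute and a tool call to move; the robot and the scene stay as the last step left them, time stands still between calls to the robot, and variables do not carry over. Pictures are saved under pics/ and viewed, at most 14 in all, crops included, and the job is handed in when it is done.

Besides the shell and the picture viewer there is one more tool, called after "Emit:" as name(argument=value, ...) on one line, values as JSON. jog_arm: Moves the arm, as the interface text tells. Its arguments: {"type":"object","properties":{"series":{"type":"array"},"grip_force":{"type":"number"}},"required":["series"]}

```bash
ls; mkdir -p pics; cat > h.py <<'E'
import numpy as np, cv2
from cell import manip
from scipy.spatial.transform import Rotation as Rn
def shot(name):
    s=manip.read_state(); c=manip.camera(name); f=c["frame"]
    H,W=f.shape[:2]; fl=H/2/np.tan(np.radians(c["vfov"])/2)
    if "hand_eye" in c:
        T=np.array(c["hand_eye"]); Rt=Rn.from_euler('xyz',s["eef_rot"]).as_matrix()
        Rw=Rt@T[:3,:3]; o=Rt@T[:3,3]+np.array(s["eef_pos"])
    else:
        R=np.array(c["R"]); Rw=R.T; o=-R.T@np.array(c["t"])
    return dict(f=f,fl=fl,cx=c["cx"],cy=c["cy"],k1=c["k1"],Rw=Rw,o=o)
def rays(c,uv):
    uv=np.atleast_2d(np.array(uv,float)); K=np.array([[c["fl"],0,c["cx"]],[0,c["fl"],c["cy"]],[0,0,1]])
    n=cv2.undistortPointsIter(uv.reshape(-1,1,2),K,np.array([c["k1"],0,0,0.]),None,None,(3,50,1e-9)).reshape(-1,2)
    return np.c_[n,np.ones(len(n))]@c["Rw"].T
def plane(c,uv,z):
    d=rays(c,uv); return c["o"]+d*((z-c["o"][2])/d[:,2])[:,None]
def cross(c1,u1,c2,u2):
    d1=rays(c1,u1)[0];d2=rays(c2,u2)[0]
    A=np.c_[d1,-d2]; s=np.linalg.lstsq(A,c2["o"]-c1["o"],rcond=None)[0]
    p=c1["o"]+s[0]*d1;q=c2["o"]+s[1]*d2; return (p+q)/2,np.linalg.norm(p-q)
def proj(c,X):
    p=(np.atleast_2d(X)-c["o"])@c["Rw"]; n=p[:,:2]/p[:,2:]; r=(n**2).sum(1,keepdims=True)
    return n*(1+c["k1"]*r)*c["fl"]+[c["cx"],c["cy"]]
def save(n,f): cv2.imwrite('pics/'+n+'.png',f[:,:,::-1])
E
python3 - <<'E'
from h import *
print(manip.read_state(), manip.finger_overhang)
for n in("top","scene","wrist"):
    c=shot(n); save(n+'0',cv2.resize(c["f"],(784,588),interpolation=cv2.INTER_CUBIC) if n!='wrist' else c["f"]); print(n,c["o"],c["fl"],c["k1"])
    np.save(n+'0.npy',c,allow_pickle=True)
E
```

```text
pics
{'clock': 0.0, 'joints': array([-1.22257211e+00,  3.00487195e-01,  1.52160194e+00, -4.06632676e-05,
        1.32070250e+00, -6.66118722e-02]), 'qd': array([-0.00041855, -0.00016036,  0.00095618, -0.00051314,  0.0011475 ,
       -0.00049195]), 'effort': array([-3.89761717e-04, -5.31810451e+01, -3.52739954e+01,  7.07970886e-02,
        2.44578416e-02, -1.01313901e-04]), 'eef_pos': array([ 221.56352517, -503.10960317,  212.86867577]), 'eef_rot': array([-3.14039371e+00, -4.05086554e-05,  4.14846155e-01]), 'wrist_force': array([-0.14575765, -0.15980314,  0.32700932]), 'moment': array([0.02706628, 0.04529626, 0.03417536]), 'finger_force': 0.0, 'finger_gap': 93.54263896513632} 8.0
top [ 304.75368228  -12.46529452 1447.42623393] 537.7536708119258 -0.13349900427175548
scene [ 924.91213122 -641.88516195  782.75225536] 540.5056745844504 -0.07631266096003063
wrist [ 291.93978998 -471.76690911  384.31871081] 296.25938254833835 -0.01609113653974294
```

View pics/top0.png

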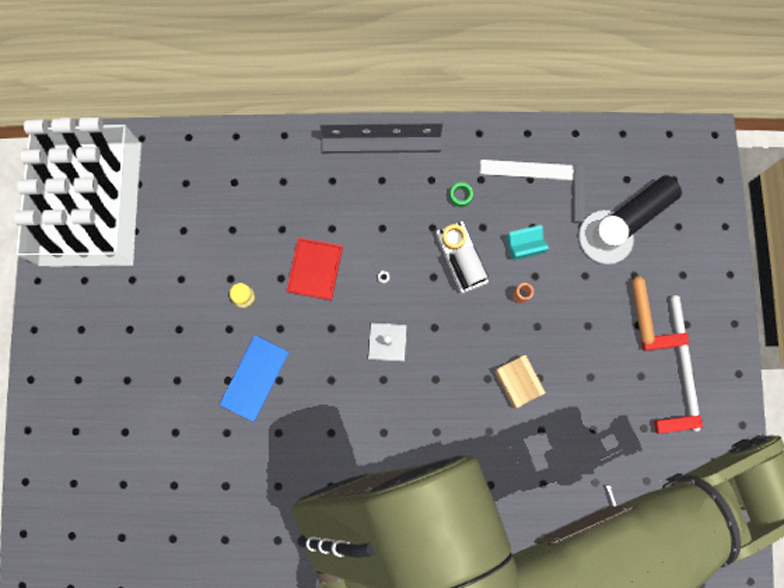

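View pics/scene0.png

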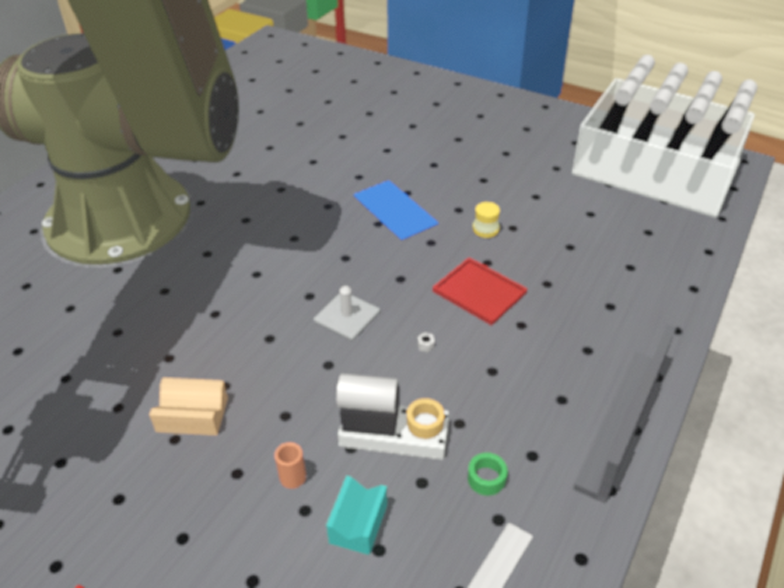

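Candidates (top view, enlarged by 1.4):
- **Collar:** brass ring (454,237), green ring (461,194), small white nut (383,277). I choose the brass ring.
- **V-block:** black one under the tube (466,268), teal one (528,242). I choose the black one.
- **Tube:** steel tube on the stack (466,265), copper offcut (523,292), white pipe of the clamp (685,350). I choose the tube on the stack.

Places: cradle (520,381), tray (315,270), post (387,342), pad (254,378). The tin is at (241,295).

```bash
python3 - <<'E'
from h import *
c=np.load('top0.npy',allow_pickle=True).item();s=np.load('scene0.npy',allow_pickle=True).item()
P=dict(shell=(466,265),collar=(454,237),cradle=(520,381),tray=(315,270),post=(387,342),pad=(254,378),tin=(241,295),off=(523,292))
for k,v in P.items(): print(k,plane(c,np.array(v)/1.4,20)[0].round())
print('two-view collar',cross(c,np.array((454,237))/1.4,s,np.array((426,416))/1.4), 'pad',cross(c,np.array((254,378))/1.4,s,np.array((396,209))/1.4))
f=c["f"][150:230,300:400]; save('crop1',cv2.resize(f,(800,640)[:2] and (750,600),interpolation=cv2.INTER_CUBIC))
E
```

```text
shell [ 618. -162.   20.]
collar [ 675. -140.   20.]
cradle [ 393. -259.   20.]
tray [611. 131.  20.]
post [469.  -8.  20.]
pad [402. 245.  20.]
tin [562. 275.  20.]
off [ 564. -271.   20.]
two-view collar (array([ 670.51727976, -138.03191496,   38.47580089]), np.float64(1.8999146746007387)) pad (array([404.61602705, 250.56653409,  -3.34883141]), np.float64(2.844642504382546))
```

View pics/crop1.png

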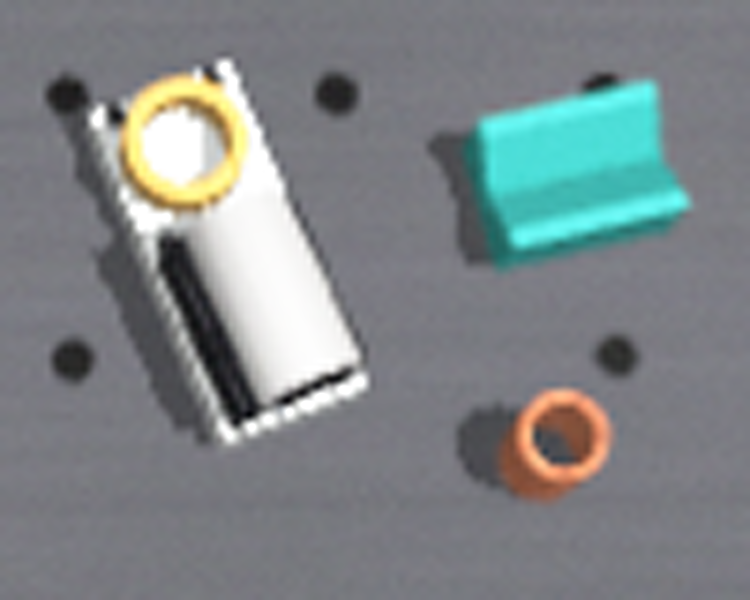

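View pics/wrist0.png

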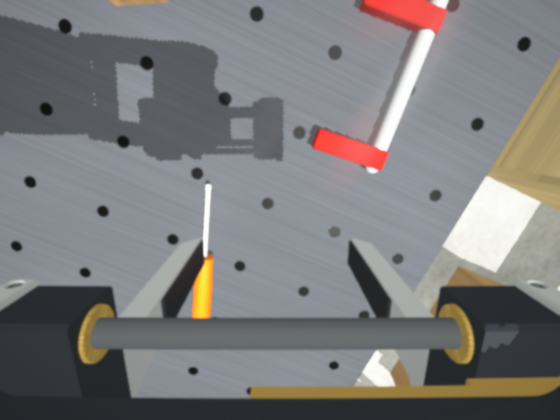

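The crop confirms the choice: brass ring and black V-block on the light riser, steel tube in the groove. Next I move the wrist camera over the stack.

Emit:
jog_arm(series=[[0.2,0.2,0.03,0,0,0,0],[0.45,0.43,0.06,0,0,0,0],[0.7,0.65,0.09,0,0,0,0],[0.94,0.87,0.11,0,0,0,0],[0.94,0.87,0.11,0,0,0,0]])

```text
clock: 0.57
eef_pos: [338.2, -395.3, 227.2]
eef_rot: [3.141, -0.001, 0.419]
wrist_force: [0.2, -1.0, 0.3]
finger_gap: 93.6
finger_force: 0.0
```

Emit:
jog_arm(series=[[0.2,0.2,0.03,0,0,0,0],[0.45,0.43,0.06,0,0,0,0],[0.7,0.65,0.09,0,0,0,0],[0.94,0.87,0.11,0,0,0,0],[0.94,0.87,0.11,0,0,0,0]])

```text
clock: 0.98
eef_pos: [450.7, -290.8, 240.1]
eef_rot: [-3.141, -0.001, 0.419]
wrist_force: [-0.2, -0.8, -0.2]
finger_gap: 93.7
finger_force: 0.0
```

Emit:
jog_arm(series=[[0.2,0.2,0.03,0,0,0,0],[0.45,0.43,0.06,0,0,0,0],[0.7,0.65,0.09,0,0,0,0],[0.94,0.87,0.11,0,0,0,0],[0.94,0.87,0.11,0,0,0,0],[0.94,0.87,0.11,0,0,0,0],[0.94,0.87,0.11,0,0,0,0]])

```text
clock: 1.57
eef_pos: [559.6, -190.7, 252.6]
eef_rot: [-3.141, 0.001, 0.415]
wrist_force: [0.1, -0.1, -0.1]
finger_gap: 93.8
finger_force: 0.0
```

```bash
python3 - <<'E'
from h import *
c=shot("wrist"); save('w1',c["f"]); np.save('w1.npy',c,allow_pickle=True); print(c["o"])
print(manip.read_state()["eef_pos"],manip.read_state()["eef_rot"],manip.read_state()["clock"])
c=shot("top"); np.save('top1.npy',c,allow_pickle=True)
E
```

```text
[ 630.01907158 -159.12583627  423.85173671]
[ 559.31453425 -191.06285415  252.76772737] [-3.14125146e+00  5.56395138e-04  4.13855185e-01] 1.6167
```

View pics/w1.png

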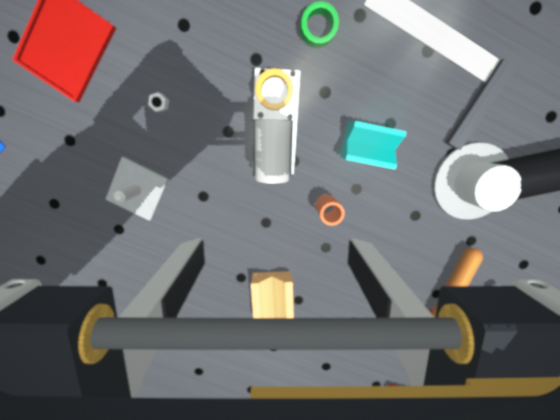

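The wrist view shows the stack upright in the image: collar (274,88), tube (272,148), light riser from (253,68) to (300,183). The offcut is at (330,210), teal block (375,145), green ring (320,23), post (130,190), tray (65,45) and cradle end (272,295). Next: a second viewpoint for height, and a zoom of the stack.

Emit:
jog_arm(series=[[-0.2,-0.15,0,0,0,0,0],[-0.5,-0.4,0,0,0,0,0],[-0.8,-0.6,0,0,0,0,0],[-0.9,-0.7,0,0,0,0,0],[-0.9,-0.7,0,0,0,0,0],[-0.9,-0.7,0,0,0,0,0],[-0.9,-0.7,0,0,0,0,0]])

```text
clock: 2.25
eef_pos: [451.9, -274.4, 253.2]
eef_rot: [3.141, -0.0, 0.414]
wrist_force: [0.5, 0.8, -0.6]
finger_gap: 94.2
finger_force: 0.0
```

```bash
python3 - <<'E'
from h import *
c=shot("wrist"); np.save('w2.npy',c,allow_pickle=True); print(c["o"])
a=np.load('w1.npy',allow_pickle=True).item()
X=[617,-162,50]; u=proj(c,X)[0].astype(int); v=proj(c,[393,-259,30])[0].astype(int); print(u,v)
A=cv2.resize(a["f"][55:205,225:325],(400,600),interpolation=cv2.INTER_CUBIC)
y=max(0,u[1]-75);x=u[0]-50; B=cv2.resize(c["f"][y:y+150,x:x+100],(400,600),interpolation=cv2.INTER_CUBIC)
save('m1',np.hstack([A,B])); print('B origin',x,y); save('w2',c["f"])
E
```

```text
[ 522.17720824 -242.93568485  424.63598452]
[243  18] [248 221]
B origin 193 0
```

View pics/m1.png

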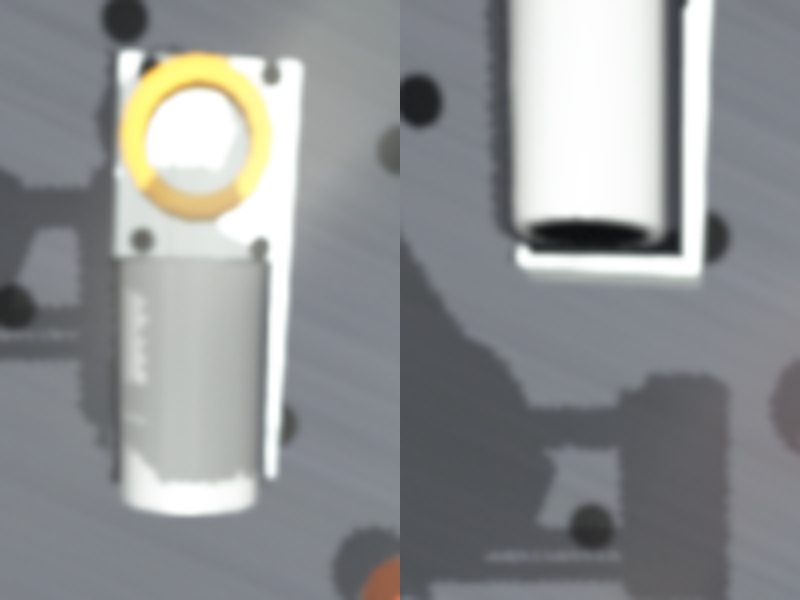

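View pics/w2.png

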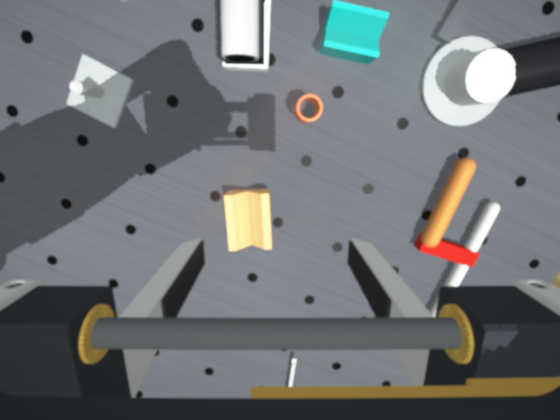

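The two views show the stack's tube ends and riser edges clearly: near end in the right crop at (590,218), riser corner at (700,272). The second full view shows the whole cradle, corners (224,188), (270,187), (272,249) and (229,251).

```bash
python3 - <<'E'
from h import *
L=lambda n:np.load(n+'.npy',allow_pickle=True).item()
a,b,t=L('w1'),L('w2'),L('top0')
print(a["Rw"].round(3))
A=lambda x,y:((x+.5)/4-.5+225,(y+.5)/4-.5+55); B=lambda x,y:((x-400+.5)/4-.5+193,(y+.5)/4-.5)
p=plane(a,[A(194,270),A(189.5,480)],75); d=p[0]-p[1]; print('axis',p.round(1),np.arctan2(d[1],d[0]))
pb=plane(b,[B(585,20),B(591,210)],75); d=pb[0]-pb[1];print('axis b',pb.round(1),np.arctan2(d[1],d[0]))
print('far crest',plane(a,A(194,258),95),'near crest b',plane(b,B(590,218),95),'near lower a z55..95',plane(a,A(190,513),75))
print('riser near-right corner',cross(a,A(275,478),b,B(700,272)))
e=plane(a,[A(302,60),A(275,478)],25); d=e[0]-e[1]; print('riser edge',e.round(1),np.arctan2(d[1],d[0]),np.linalg.norm(d))
e=plane(a,[A(118,52)],25);print('far-left',e)
# collar
def ell(c,roi):
    x,y,w,h=roi; hsv=cv2.cvtColor(c["f"],cv2.COLOR_RGB2HSV)[y:y+h,x:x+w]
    m=cv2.inRange(hsv,(15,100,100),(32,255,255)); k=max(cv2.findContours(m,0,1)[0],key=cv2.contourArea)
    e=cv2.fitEllipse(k); return np.array(e[0])+[x,y],e[1]
ca,sa=ell(a,(250,55,60,60)); u=proj(t,[673,-139,49])[0].astype(int); ct,st=ell(t,(u[0]-20,u[1]-20,40,40))
print('collar',ca,sa,ct,st,cross(a,ca,t,ct),plane(a,ca,49),plane(t,ct,49))
s=cv2.resize(b["f"][175:265,210:290],(533,600),interpolation=cv2.INTER_CUBIC); save('cr',s)
E
```

```text
[[ 0.404 -0.881 -0.244]
 [-0.915 -0.39  -0.108]
 [-0.     0.267 -0.964]]
axis [[ 635.  -153.5   75. ]
 [ 579.8 -176.2   75. ]] 0.3916087307016882
axis b [[ 620.6 -158.    75. ]
 [ 579.6 -176.3   75. ]] 0.42039231751291245
far crest [[ 637.49324235 -152.57201882   95.        ]] near crest b [[ 574.51730852 -180.56700426   95.        ]] near lower a z55..95 [[ 570.85124587 -180.34698379   75.        ]]
riser near-right corner (array([ 585.03167034, -204.54809452,   26.56999602]), np.float64(0.31390618309958274))
riser edge [[ 706.5 -158.1   25. ]
 [ 585.  -204.9   25. ]] 0.3672865893844935 130.22858054758672
far-left [[ 685.56047372 -105.0899601    25.        ]]
collar [272.91827965  88.51428986] (31.709815979003906, 37.40263366699219) [323.74962616 168.71110535] (15.538344383239746, 16.987361907958984) (array([ 671.14267428, -137.00992638,   39.59586044]), np.float64(0.2212034059480553)) [[ 670.21163578 -137.4730055    49.        ]] [[ 668.61652416 -136.25573716   49.        ]]
```

View pics/cr.png

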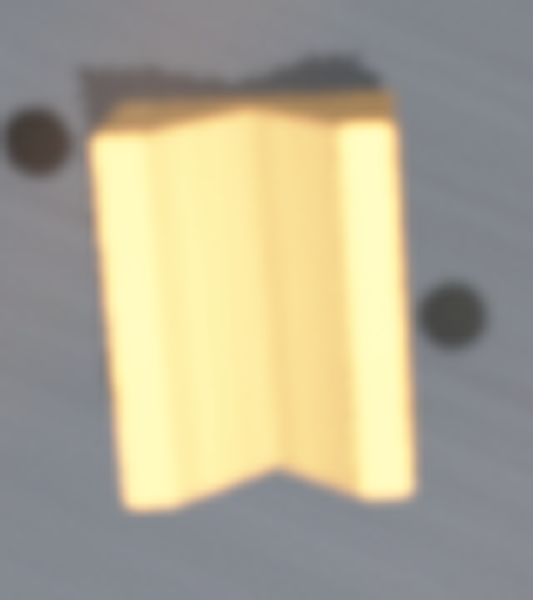

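The cradle zoom shows its top-face corners at (90,132), (398,122), (415,497) and (125,510). I'll compute its pose and check its height against the top view.

```bash
python3 - <<'E'
from h import *
L=lambda n:np.load(n+'.npy',allow_pickle=True).item()
b,t=L('w2'),L('top0')
q=(np.array([(90,132),(398,122),(415,497),(125,510)])+.5)/6.66-.5+[210,175]
p=plane(b,q,35); print(p.round(1), np.linalg.norm(np.roll(p,-1,0)-p,axis=1))
d=p[0]+p[1]-p[2]-p[3]; print('cradle',p.mean(0),np.arctan2(d[1],d[0]))
m=cv2.inRange(cv2.cvtColor(t["f"],cv2.COLOR_RGB2HSV),(8,60,120),(28,255,255)); m[:, :330]=0;m[:,410:]=0;m[:230]=0;m[310:]=0
k=max(cv2.findContours(m,0,1)[0],key=cv2.contourArea); r=cv2.boxPoints(cv2.minAreaRect(k)); P=plane(t,r,35)
print('top',r.round(1).tolist(),P.round(1),P.mean(0))
for v in P:
    i=np.argmin(np.linalg.norm(p-v,axis=1)); print(cross(b,q[i],t,r[[np.allclose(x,v) for x in P].index(True)]))
E
```

```text
[[ 415.7 -212.6   35. ]
 [ 442.6 -268.7   35. ]
 [ 369.4 -304.4   35. ]
 [ 341.8 -249.    35. ]] [62.24981838 81.43529465 61.87971192 82.40404424]
cradle [ 392.37203226 -258.6563801    35.        ] 0.45592195169598226
top [[352.6000061035156, 263.79998779296875], [375.0, 251.89999389648438], [389.8999938964844, 280.0], [367.5, 291.8999938964844]] [[ 414.4 -207.4   35. ]
 [ 445.  -267.8   35. ]
 [ 370.7 -304.4   35. ]
 [ 340.7 -244.2   35. ]] [ 392.70549895 -255.97160504   35.        ]
(array([ 414.15345767, -210.27962967,   25.76267586]), np.float64(3.7198507948441915))
(array([ 444.14117184, -267.52520522,   40.90675219]), np.float64(1.6264970436747788))
(array([ 370.57687474, -303.86257758,   37.90489401]), np.float64(0.08946284264379975))
(array([ 340.23336022, -247.09496098,   30.07794764]), np.float64(4.211510027950403))
```

Emit:
jog_arm(series=[[0.2,0.15,-0.1,0,0,0,0],[0.45,0.3,-0.2,0,0,0,0],[0.7,0.45,-0.3,0,0,0,0],[0.7,0.45,-0.3,0,0,0,0]])

```text
clock: 2.63
eef_pos: [539.1, -216.1, 213.8]
eef_rot: [-3.138, 0.002, 0.419]
wrist_force: [-0.5, 1.1, -0.4]
finger_gap: 93.8
finger_force: 0.0
```

Emit:
jog_arm(series=[[0.2,0.15,-0.1,0,0,0,0],[0.45,0.3,-0.2,0,0,0,0],[0.58,0.46,-0.3,0,0,-0.005,0],[0.58,0.46,-0.3,0,0,-0.005,0],[0.58,0.46,-0.3,0,0,-0.005,0],[0.58,0.46,-0.3,0,0,-0.005,0]], grip_force=20)

```text
clock: 3.13
eef_pos: [605.6, -165.0, 181.3]
eef_rot: [3.141, 0.0, 0.408]
wrist_force: [-0.8, -0.8, 1.1]
finger_gap: 93.9
finger_force: 0.0
```

Emit:
jog_arm(series=[[0,0,-0.2,0,0,0,0.3],[0,0,-0.45,0,0,0,0.3],[0,0,-0.65,0,0,0,0.3],[0,0,-0.78,0,0,0,0.3],[0,0,-0.87,0,0,0,0.3],[0,0,-0.87,0,0,0,0.3],[0,0,-0.87,0,0,0,0.3]])

```text
clock: 3.72
eef_pos: [605.8, -165.5, 77.6]
eef_rot: [3.141, -0.001, 0.406]
wrist_force: [0.9, -0.0, 0.7]
finger_gap: 65.6
finger_force: 0.0
```

Emit:
jog_arm(series=[[0,0,0,0,0,0,0.45],[0,0,0,0,0,0,0.55],[0,0,0,0,0,0,0.65],[0,0,0,0,0,0,0.75],[0,0,0,0,0,0,0.8],[0,0,0,0,0,0,0.8],[0,0,0,0,0,0,0.8],[0,0,0,0,0,0,0.8]], grip_force=20)

```text
clock: 4.38
eef_pos: [605.9, -165.1, 77.1]
eef_rot: [3.141, -0.001, 0.407]
wrist_force: [1.2, -0.8, 5.6]
finger_gap: 39.7
finger_force: 20.0
```

Emit:
jog_arm(series=[[0,0,0.03,0,0,0,0.8],[0,0,0.1,0,0,0,0.8],[0,0,0.2,0,0,0,0.8],[0,0,0.35,0,0,0,0.8],[0,0,0.5,0,0,0,0.8],[0,0,0.5,0,0,0,0.8]])

```text
clock: 4.88
eef_pos: [607.1, -165.3, 141.2]
eef_rot: [3.138, -0.004, 0.407]
wrist_force: [1.1, -0.5, -1.4]
finger_gap: 39.9
finger_force: 20.0
```

```bash
python3 - <<'E'
from h import *
c=shot("wrist"); np.save('w3.npy',c,allow_pickle=True); save('w3',c["f"]); s=manip.read_state(); print(s["eef_pos"],s["finger_gap"],s["wrist_force"])
E
```

```text
[ 606.43071478 -165.11070441  138.89054361] 39.58932926518631 [-0.23893396 -0.1677084  -1.16426155]
```

View pics/w3.png

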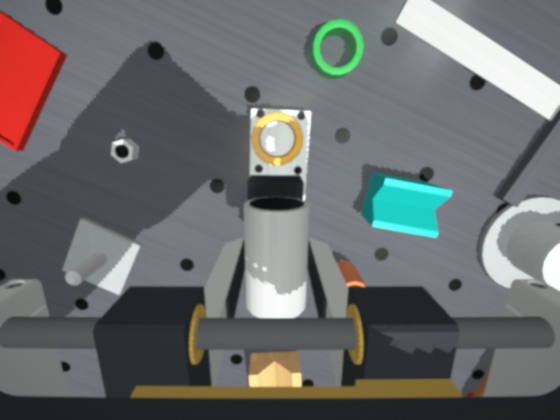

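The tube is in the fingers, with its far end crest at about (276,198). The V-block and collar stayed on the riser. I'll check how it sits along the fingers, then carry it to the cradle.

```bash
python3 - <<'E'
from h import *
c=np.load('w3.npy',allow_pickle=True).item(); e=np.array([606.4,-165.1])
ax=np.array([np.cos(.407),np.sin(.407)]); ay=np.array([-ax[1],ax[0]])
for uv in [(276,198),(276,200)]:
    d=plane(c,uv,157)[0,:2]-e; print('offset centre along x',d@ax-34,'side',d@ay)
E
```

```text
offset centre along x 7.390231604830333 side -0.017253490257722603
offset centre along x 6.283154828983548 side -0.01909123470559493
```

Emit:
jog_arm(series=[[-0.2,-0.09,0,0,0,0,0.8],[-0.45,-0.2,0,0,0,0.01,0.8],[-0.7,-0.3,0,0,0,0.02,0.8],[-0.89,-0.39,0,0,0,0.02,0.8],[-0.89,-0.39,0,0,0,0.02,0.8]])

```text
clock: 5.35
eef_pos: [495.4, -212.9, 135.8]
eef_rot: [-3.14, 0.002, 0.436]
wrist_force: [1.0, 1.2, -1.2]
finger_gap: 39.7
finger_force: 20.0
```

Emit:
jog_arm(series=[[-0.2,-0.09,0,0,0,0,0.8],[-0.45,-0.2,0,0,0,0.01,0.8],[-0.7,-0.3,0,0,0,0.012,0.8],[-0.89,-0.39,0,0,0,0.012,0.8],[-0.89,-0.39,0,0,0,0.012,0.8],[-0.89,-0.39,0,0,0,0.012,0.8],[-0.89,-0.39,0,0,0,0.012,0.8]])

```text
clock: 5.93
eef_pos: [392.5, -258.3, 136.4]
eef_rot: [-3.141, -0.0, 0.457]
wrist_force: [-0.4, 0.6, -1.4]
finger_gap: 39.7
finger_force: 20.0
```

Emit:
jog_arm(series=[[0,0,-0.15,0,0,0,0.8],[0,0,-0.35,0,0,0,0.8],[0,0,-0.5,0,0,0,0.8],[0,0,-0.6,0,0,0,0.8],[0,0,-0.67,0,0,0,0.8],[0,0,-0.72,0,0,0,0.8],[0,0,-0.74,0,0,0,0.8],[0,0,-0.74,0,0,0,0.8]])

```text
clock: 6.6
eef_pos: [392.3, -258.4, 47.7]
eef_rot: [-3.141, 0.0, 0.458]
wrist_force: [0.9, -0.2, -1.3]
finger_gap: 39.7
finger_force: 20.0
```

Emit:
jog_arm(series=[[0,0,-0.006,0,0,0,0.8],[0,0,-0.01,0,0,0,0.8],[0,0,-0.01,0,0,0,0.8],[0,0,-0.01,0,0,0,0.8]])

```text
clock: 6.93
eef_pos: [392.2, -258.7, 47.0]
eef_rot: [3.141, -0.0, 0.457]
wrist_force: [0.3, -0.1, -1.9]
finger_gap: 39.5
finger_force: 20.0
```

Emit:
jog_arm(series=[[0,0,-0.008,0,0,0,0.8],[0,0,-0.008,0,0,0,0.8],[0,0,-0.008,0,0,0,0.8]])

```text
clock: 7.18
eef_pos: [392.0, -258.6, 45.7]
eef_rot: [-3.142, 0.0, 0.457]
wrist_force: [0.8, -0.9, -1.4]
finger_gap: 39.6
finger_force: 20.0
```

Emit:
jog_arm(series=[[0,0,-0.008,0,0,0,0.8],[0,0,-0.008,0,0,0,0.8],[0,0,-0.008,0,0,0,0.8]])

```text
clock: 7.43
eef_pos: [392.2, -258.8, 45.1]
eef_rot: [3.141, -0.0, 0.457]
wrist_force: [-2.5, -0.2, 4.9]
finger_gap: 40.1
finger_force: 20.0
```

Contact felt. I'll release and rise.

Emit:
jog_arm(series=[[0,0,0,0,0,0,0.55],[0,0,0,0,0,0,0.5],[0,0,0,0,0,0,0.4],[0,0,0,0,0,0,0.3],[0,0,0,0,0,0,0.3]])

```text
clock: 7.85
eef_pos: [392.0, -258.6, 44.7]
eef_rot: [-3.142, -0.0, 0.457]
wrist_force: [-0.1, -0.1, 0.1]
finger_gap: 63.6
finger_force: 0.0
```

Emit:
jog_arm(series=[[0,0,0.1,0,0,0,0.3],[0,0,0.3,0,0,0,0.3],[0,0,0.6,0,0,0,0.3],[0,0,0.9,0,0,0,0.3],[0,0,1,0,0,0,0.3],[0,0,1,0,0,0,0.3]])

```text
clock: 8.35
eef_pos: [393.1, -259.4, 167.9]
eef_rot: [3.136, -0.003, 0.457]
wrist_force: [-0.3, -0.5, -0.7]
finger_gap: 65.9
finger_force: 0.0
```

Emit:
jog_arm(series=[[0.2,0.1,0.15,0,0,0,0.3],[0.45,0.3,0.3,0,0,-0.02,0.3],[0.7,0.45,0.3,0,0,-0.04,0.3],[0.85,0.45,0.3,0,0,-0.05,0.3],[0.85,0.45,0.3,0,0,-0.05,0.3],[0.85,0.45,0.3,0,0,-0.05,0.3],[0.85,0.45,0.3,0,0,-0.05,0.3]])

```text
clock: 8.93
eef_pos: [493.2, -204.6, 199.6]
eef_rot: [-3.14, 0.001, 0.379]
wrist_force: [-0.7, 0.1, 1.2]
finger_gap: 65.8
finger_force: 0.0
```

```bash
python3 - <<'E'
from h import *
c=shot("wrist"); np.save('w4.npy',c,allow_pickle=True); t=shot("top"); np.save('top2.npy',t,allow_pickle=True); print(manip.read_state()["eef_pos"],manip.read_state()["eef_rot"],manip.read_state()["clock"])
u=proj(c,[606,-166,60])[0].astype(int); v=proj(t,[392,-258,40])[0].astype(int); print(u,v)
y=max(0,u[1]-60);x=u[0]-50; print('origin',x,y)
A=cv2.resize(c["f"][y:y+150,x:x+100],(400,600),interpolation=cv2.INTER_CUBIC); B=cv2.resize(t["f"][v[1]-38:v[1]+37,v[0]-25:v[0]+25],(400,600),interpolation=cv2.INTER_CUBIC); save('m2',np.hstack([A,B]))
E
```

```text
[ 493.19243374 -204.9330558   200.31682138] [-3.14105754e+00  5.64322430e-04  3.77967710e-01] 9.0333
[282  83] [372 271]
origin 232 23
```

View pics/m2.png

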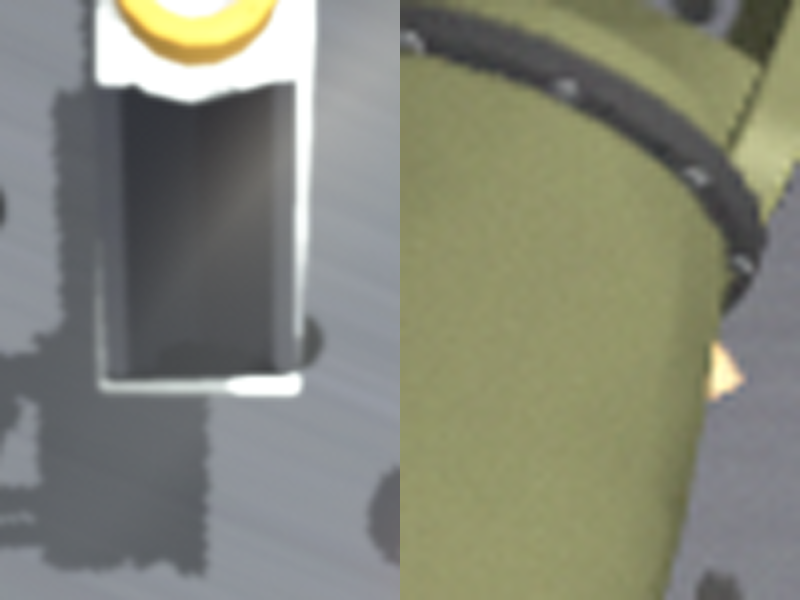

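The V-block stands alone and unmoved on the riser: top-face corners about (97,85), (296,82), (299,372), (105,378) in the left crop. The arm hides the cradle from the top camera, so I'll check the tube through the scene camera.

```bash
python3 - <<'E'
from h import *
c=np.load('w4.npy',allow_pickle=True).item()
q=(np.array([(97,85),(296,82),(298,372),(105,378)])+.5)/4-.5+[232,23]
p=plane(c,q,65); print(p.round(1),np.linalg.norm(np.roll(p,-1,0)-p,axis=1).round(1)); d=p[0]+p[1]-p[2]-p[3]; print('vblock',p.mean(0),np.arctan2(d[1],d[0]))
s=shot("scene"); u=proj(s,[392,-258,40])[0]; w=proj(s,[606,-166,50])[0]; print(u,w)
def cr(u): x,y=int(u[0])-40,int(u[1])-45; return cv2.resize(s["f"][max(y,0):max(y,0)+90,max(x,0):max(x,0)+80],(400,450),interpolation=cv2.INTER_CUBIC)
save('m3',np.hstack([cr(u),cr(w)]))
for n in('w1',):
    a=np.load(n+'.npy',allow_pickle=True).item(); print('tray',proj(a,[611,131,5]),'post',proj(a,[469,-8,8]))
# places from top camera
t=np.load('top0.npy',allow_pickle=True).item(); hsv=cv2.cvtColor(t["f"],cv2.COLOR_RGB2HSV)
for n,lo,hi,z in(('tray',(0,150,80),(8,255,255),8),('pad',(100,120,80),(125,255,255),4)):
    m=cv2.inRange(hsv,lo,hi); k=max(cv2.findContours(m,0,1)[0],key=cv2.contourArea); P=plane(t,cv2.boxPoints(cv2.minAreaRect(k)),z); print(n,P.round(1),P.mean(0),np.linalg.norm(P[0]-P[1]),np.linalg.norm(P[1]-P[2]))
E
```

```text
[[ 628.4 -130.    65. ]
 [ 646.2 -172.7   65. ]
 [ 587.  -198.7   65. ]
 [ 568.  -155.1   65. ]] [46.3 64.6 47.6 65.4]
vblock [ 607.36483993 -164.12120559   65.        ] 0.4033498336297478
[132.28267293 281.12117499] [262.68039967 289.58651817]
tray [[64.26972896 48.98417696]] post [[134.32473783 190.82849138]]
tray [[572.5 188.9   8. ]
 [681.7 168.6   8. ]
 [661.8  79.6   8. ]
 [553.4 101.1   8. ]] [617.33703928 134.53631784   8.        ] 111.09722828420045 91.19424920575331
pad [[353.1 315.8   4. ]
 [488.1 250.9   4. ]
 [453.5 181.5   4. ]
 [319.8 246.8   4. ]] [403.62661646 248.73117546   4.        ] 149.7912813851148 77.54177715985328
```

View pics/m3.png

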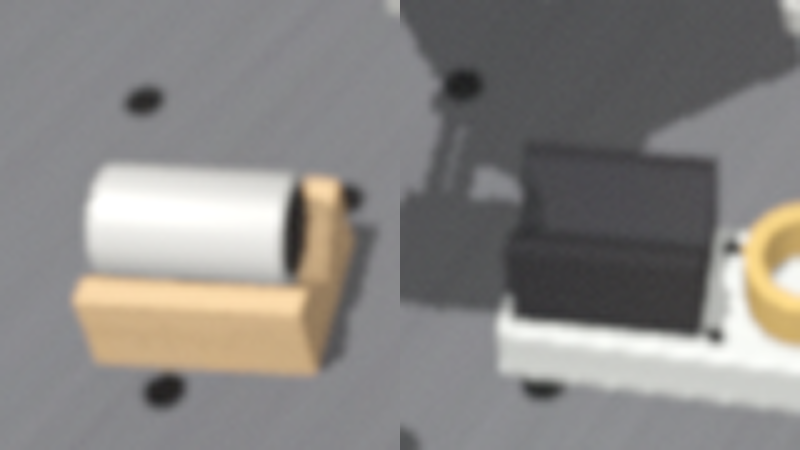

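The tube lies in the groove in the left crop, its right-end bore at (295,228). The V-block on the right is upright. I'll check the tube's position along the cradle while I go for the V-block.

```bash
python3 - <<'E'
from h import *
s=shot("scene"); o=np.array([132-40,281-45]); m=lambda x,y:(np.array([x,y])+.5)/5-.5+o
y=.457; ax=np.array([np.cos(y),np.sin(y),0])
e=plane(s,m(295,228),43.3)[0]; print('tube centre',e-34*ax, 'vs cradle 392.4 -258.3')
g=plane(s,[m(77,290),m(307,300)],35); print('front ridge mid',g.mean(0), np.linalg.norm(g[0]-g[1]), g.mean(0)+30*np.array([-ax[1],ax[0],0]))
E
```

```text
tube centre [ 392.18236524 -258.59451127   43.3       ] vs cradle 392.4 -258.3
front ridge mid [ 404.82085002 -280.47094808   35.        ] 82.03064691773997 [ 391.58311134 -253.54953886   35.        ]
```

Emit:
jog_arm(series=[[0.2,0.1,-0.1,0,0,0,0.3],[0.45,0.2,-0.2,0,0,0.01,0.3],[0.7,0.28,-0.3,0,0,0.016,0.3],[0.95,0.34,-0.4,0,0,0.016,0.3],[0.95,0.34,-0.4,0,0,0.016,0.3],[0.95,0.34,-0.4,0,0,0.016,0.3],[0.95,0.34,-0.4,0,0,0.016,0.3]])

```text
clock: 9.72
eef_pos: [607.5, -164.2, 153.0]
eef_rot: [3.142, 0.0, 0.404]
wrist_force: [-0.0, -0.9, 0.3]
finger_gap: 65.8
finger_force: 0.0
```

Tube placed well. Now the V-block.

Emit:
jog_arm(series=[[0,0,-0.2,0,0,0,0.3],[0,0,-0.45,0,0,0,0.3],[0,0,-0.65,0,0,0,0.3],[0,0,-0.8,0,0,0,0.3],[0,0,-0.9,0,0,0,0.3],[0,0,-0.9,0,0,0,0.3],[0,0,-0.9,0,0,0,0.3]])

```text
clock: 10.3
eef_pos: [608.0, -164.3, 45.8]
eef_rot: [3.141, -0.001, 0.403]
wrist_force: [-0.4, -0.5, -0.3]
finger_gap: 66.0
finger_force: 0.0
```

Emit:
jog_arm(series=[[0,0,0,0,0,0,0.4],[0,0,0,0,0,0,0.45],[0,0,0,0,0,0,0.5],[0,0,0,0,0,0,0.55],[0,0,0,0,0,0,0.7],[0,0,0,0,0,0,0.7],[0,0,0,0,0,0,0.7]], grip_force=25)

```text
clock: 10.88
eef_pos: [608.5, -163.9, 45.8]
eef_rot: [3.141, -0.001, 0.404]
wrist_force: [-2.2, -0.7, 6.8]
finger_gap: 47.7
finger_force: 25.0
```

Emit:
jog_arm(series=[[0,0,0.03,0,0,0,0.7],[0,0,0.1,0,0,0,0.7],[0,0,0.25,0,0,0,0.7],[0,0,0.45,0,0,0,0.7],[0,0,0.7,0,0,0,0.7],[0,0,0.8,0,0,0,0.7],[0,0,0.8,0,0,0,0.7]])

```text
clock: 11.47
eef_pos: [609.2, -164.1, 144.1]
eef_rot: [3.138, -0.004, 0.404]
wrist_force: [-0.1, 0.3, -2.2]
finger_gap: 47.8
finger_force: 25.0
```

Emit:
jog_arm(series=[[-0.05,0.15,0.03,0,0,-0.04,0.7],[-0.1,0.4,0.08,0,0,-0.09,0.7],[-0.2,0.65,0.14,0,0,-0.14,0.7],[-0.29,0.85,0.2,0,0,-0.19,0.7],[-0.29,0.98,0.2,0,0,-0.19,0.7]])

```text
clock: 11.88
eef_pos: [571.8, -44.0, 164.4]
eef_rot: [-3.141, 0.001, 0.101]
wrist_force: [0.4, -0.8, -2.0]
finger_gap: 48.0
finger_force: 25.0
```

Emit:
jog_arm(series=[[-0.05,0.15,0.03,0,0,-0.04,0.7],[-0.1,0.4,0.08,0,0,-0.09,0.7],[-0.2,0.65,0.14,0,0,-0.14,0.7],[-0.29,0.85,0.2,0,0,-0.19,0.7],[-0.29,0.98,0.2,0,0,-0.19,0.7],[-0.29,0.98,0.2,0,0,-0.19,0.7],[-0.29,0.98,0.2,0,0,-0.19,0.7]])

```text
clock: 12.47
eef_pos: [538.0, 71.8, 187.4]
eef_rot: [3.141, 0.002, -0.191]
wrist_force: [-0.0, 0.7, -3.1]
finger_gap: 47.9
finger_force: 25.0
```

```bash
python3 - <<'E'
from h import *
c=shot("wrist"); np.save('w5.npy',c,allow_pickle=True); save('w5',c["f"]); s=manip.read_state(); print(s["eef_pos"],s["eef_rot"],s["clock"])
hsv=cv2.cvtColor(c["f"],cv2.COLOR_RGB2HSV); m=cv2.inRange(hsv,(0,150,60),(8,255,255))|cv2.inRange(hsv,(174,150,60),(180,255,255))
k=max(cv2.findContours(m,0,1)[0],key=cv2.contourArea); r=cv2.boxPoints(cv2.minAreaRect(k)); print(r.round(0).tolist())
q=cv2.approxPolyDP(k,8,True)[:,0]; print(q.tolist())
if len(q)==4:
    P=plane(c,q,10); print(P.round(1),np.linalg.norm(np.roll(P,-1,0)-P,axis=1),P.mean(0))
E
```

```text
[538.12654046  71.11232737 187.42671643] [ 3.14093864e+00  1.75146009e-03 -1.92301691e-01] 12.5167
[[168.0, 87.0], [248.0, 86.0], [250.0, 185.0], [170.0, 186.0]]
[[169, 87], [176, 184], [248, 185], [248, 88]]
[[678.9 164.3  10. ]
 [573.1 186.4  10. ]
 [555.6 102.2  10. ]
 [661.2  79.2  10. ]] [108.08588022  85.9757189  108.11178786  86.86455566] [617.19501701 133.01831683  10.        ]
```

View pics/w5.png

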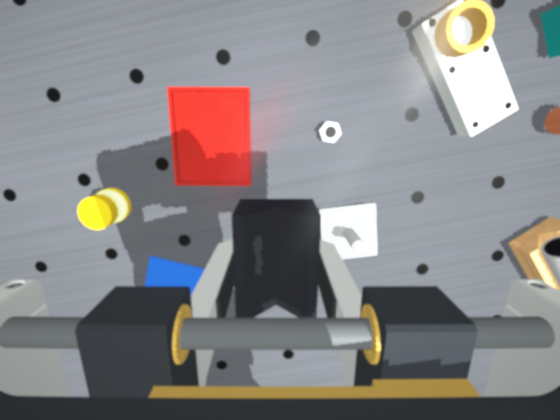

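The V-block is held straight, and the tray is found at (210,136), corners (169,87), (248,88), (248,185) and (176,184). The tin is at (100,207), well clear. I move over the tray and lower.

Emit:
jog_arm(series=[[0.2,0.15,0,0,0,-0.008,0.7],[0.4,0.3,0,0,0,-0.008,0.7],[0.6,0.45,-0.2,0,0,-0.008,0.7],[0.66,0.52,-0.4,0,0,-0.008,0.7],[0.66,0.52,-0.6,0,0,-0.008,0.7],[0.66,0.52,-0.7,0,0,-0.008,0.7],[0.66,0.52,-0.7,0,0,-0.008,0.7],[0.66,0.52,-0.7,0,0,-0.008,0.7]])

```text
clock: 13.18
eef_pos: [617.7, 132.9, 104.8]
eef_rot: [3.141, 0.001, -0.207]
wrist_force: [0.4, 1.7, -3.2]
finger_gap: 47.6
finger_force: 25.0
```

Emit:
jog_arm(series=[[0,0,-0.1,0,0,0,0.7],[0,0,-0.2,0,0,0,0.7],[0,0,-0.3,0,0,0,0.7],[0,0,-0.48,0,0,0,0.7],[0,0,-0.58,0,0,0,0.7],[0,0,-0.62,0,0,0,0.7],[0,0,-0.62,0,0,0,0.7],[0,0,-0.62,0,0,0,0.7]])

```text
clock: 13.85
eef_pos: [617.9, 133.9, 30.8]
eef_rot: [-3.141, -0.0, -0.206]
wrist_force: [0.4, 0.2, -2.8]
finger_gap: 47.6
finger_force: 25.0
```

Emit:
jog_arm(series=[[0,0,-0.015,0,0,0,0.7],[0,0,-0.03,0,0,0,0.7],[0,0,-0.035,0,0,0,0.7],[0,0,-0.035,0,0,0,0.7],[0,0,-0.035,0,0,0,0.7]])

```text
clock: 14.27
eef_pos: [617.7, 133.9, 26.4]
eef_rot: [-3.141, -0.0, -0.206]
wrist_force: [0.6, -0.6, -2.2]
finger_gap: 47.7
finger_force: 25.0
```

Emit:
jog_arm(series=[[0,0,-0.01,0,0,0,0.7],[0,0,-0.01,0,0,0,0.7],[0,0,-0.01,0,0,0,0.7]])

```text
clock: 14.52
eef_pos: [617.6, 133.8, 24.9]
eef_rot: [3.142, 0.0, -0.206]
wrist_force: [0.3, 0.1, -2.8]
finger_gap: 47.7
finger_force: 25.0
```

Emit:
jog_arm(series=[[0,0,-0.008,0,0,0,0.7],[0,0,-0.008,0,0,0,0.7],[0,0,-0.008,0,0,0,0.7]])

```text
clock: 14.77
eef_pos: [617.8, 133.9, 24.9]
eef_rot: [-3.141, -0.0, -0.206]
wrist_force: [-3.9, -0.1, 6.0]
finger_gap: 48.1
finger_force: 25.0
```

Emit:
jog_arm(series=[[0,0,0,0,0,0,0.45],[0,0,0,0,0,0,0.4],[0,0,0,0,0,0,0.33],[0,0,0,0,0,0,0.33]])

```text
clock: 15.1
eef_pos: [617.7, 133.8, 24.0]
eef_rot: [-3.142, -0.0, -0.206]
wrist_force: [-0.1, 0.3, 0.4]
finger_gap: 62.1
finger_force: 0.0
```

Emit:
jog_arm(series=[[0,0,0.1,0,0,0,0.33],[0,0,0.3,0,0,0,0.33],[0,0,0.6,0,0,0,0.3],[0,0,0.9,0,0,0,0.3],[0,0,1,0,0,0,0.3],[0,0,1,0,0,0,0.3]])

```text
clock: 15.6
eef_pos: [619.1, 134.1, 148.8]
eef_rot: [-3.139, -0.006, -0.206]
wrist_force: [0.3, 0.3, -1.0]
finger_gap: 65.7
finger_force: 0.0
```

Emit:
jog_arm(series=[[-0.3,-0.2,0.1,0,0,0.05,0.3],[-0.6,-0.5,0.3,0,0,0.1,0.3],[-0.8,-0.7,0.4,0,0,0.15,0.3],[-1,-0.9,0.4,0,0,0.2,0.3],[-1,-0.9,0.4,0,0,0.2,0.3],[-1,-0.9,0.4,0,0,0.2,0.3],[-1,-0.9,0.4,0,0,0.2,0.3]])

```text
clock: 16.18
eef_pos: [497.9, 26.0, 191.6]
eef_rot: [-3.141, 0.0, 0.107]
wrist_force: [0.9, -0.4, 0.2]
finger_gap: 65.3
finger_force: 0.0
```

```bash
python3 - <<'E'
from h import *
c=shot("wrist"); np.save('w6.npy',c,allow_pickle=True); s=manip.read_state(); print(s["eef_pos"],s["eef_rot"],s["clock"])
w=proj(c,[618,134,24])[0].astype(int);p=proj(c,[469,-8,20])[0].astype(int);u=proj(c,[670,-138,45])[0].astype(int); print(w,p,u)
def cr(u,h=50): x,y=max(0,u[0]-h),max(0,u[1]-h); x=min(x,560-2*h); print((x,y)); return cv2.resize(c["f"][y:y+2*h,x:x+2*h],(400,400),interpolation=cv2.INTER_CUBIC)
save('m4',np.hstack([cr(w),cr(p)]))
save('w6',c["f"])
t=shot("top");np.save('top3.npy',t,allow_pickle=True)
E
```

```text
[498.11494621  26.3774911  191.36502636] [-3.14133179e+00  6.69614066e-04  1.07654414e-01] 16.2333
[186  75] [301 221] [462  48]
(np.int64(136), np.int64(25))
(np.int64(251), np.int64(171))
```

View pics/m4.png

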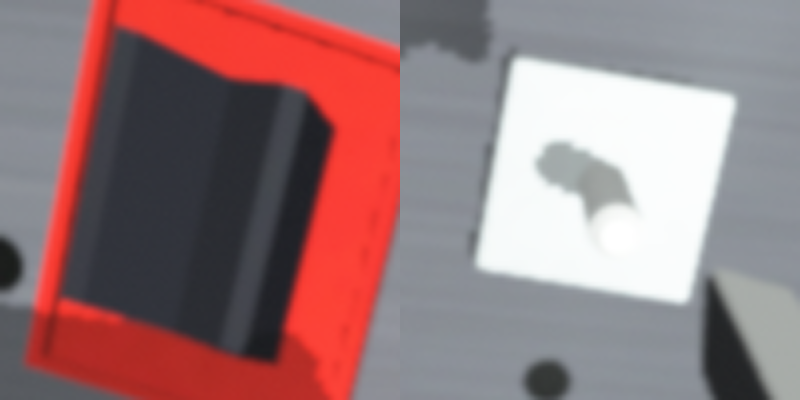

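The left crop shows the V-block upright and square in the tray, released. The right crop shows the post base, corners (512,57), (736,95), (690,302) and (476,268), with the post top at (617,228).

```bash
python3 - <<'E'
from h import *
L=lambda n:np.load(n+'.npy',allow_pickle=True).item()
c=L('w6')
q=(np.array([(118,30),(305,92),(240,355),(60,297)])+.5)/4-.5+[136,25]
p=plane(c,q,44); d=p[0]+p[1]-p[2]-p[3]; print('V',p.mean(0),np.arctan2(d[1],d[0]))
q=(np.array([(112,57),(336,95),(290,302),(76,268)])+.5)/4-.5+[251,171]
p=plane(c,q,8); print('base',p.round(1).tolist(),p.mean(0),np.linalg.norm(np.roll(p,-1,0)-p,axis=1).round(1))
tp=(np.array((217,230))+.5)/4-.5+[251,171]; print('post tip',plane(c,tp,58))
for n in('w5','w1','top3'):
    a=L(n); g=cv2.cvtColor(a["f"],cv2.COLOR_RGB2GRAY); h=cv2.cvtColor(a["f"],cv2.COLOR_RGB2HSV)
    u=proj(a,[[465,-5,8],[465,-5,58]]); print(n,u.round().tolist())
# collar
def ell(c,X,r):
    x,y=(proj(c,X)[0]-r).astype(int); x=max(x,0);y=max(y,0)
    h=cv2.cvtColor(c["f"],cv2.COLOR_RGB2HSV)[y:y+2*r,x:x+2*r]; m=cv2.inRange(h,(15,100,100),(32,255,255)); k=max(cv2.findContours(m,0,1)[0],key=cv2.contourArea)
    e=cv2.fitEllipse(k); return np.array(e[0])+[x,y]
for n in('w1','w3','w5','w6','top3'):
    a=L(n); u=ell(a,[670,-138,45],25 if n=='top3' else 40); print(n,u,plane(a,u,49)[0].round(1),plane(a,u,40)[0].round(1))
E
```

```text
V [616.55443926 134.414596    44.        ] -0.21270464185804622
base [[509.1, 24.1, 8.0], [504.8, -45.4, 8.0], [435.9, -41.7, 8.0], [440.0, 28.0, 8.0]] [472.43712188  -8.76233228   8.        ] [69.7 69.  69.7 69.1]
post tip [[474.02996122  -8.03055697  58.        ]]
w5 [[346.0, 238.0], [357.0, 255.0]]
w1 [[132.0, 192.0], [113.0, 201.0]]
top3 [[275.0, 246.0], [275.0, 244.0]]
w1 [272.91827774  88.51428986] [ 670.2 -137.5   49. ] [ 671.2 -137.    40. ]
w3 [276.90510941 138.30250168] [ 671.1 -138.6   49. ] [ 670.9 -138.7   40. ]
w5 [476.8395195   21.58049393] [ 673.3 -145.2   49. ] [ 675.  -151.1   40. ]
w6 [463.7528038   46.71193314] [ 670.2 -137.1   49. ] [ 673. -142.   40.]
top3 [323.83239174 168.70806885] [ 668.6 -136.5   49. ] [ 671.  -137.3   40. ]
```

Emit:
jog_arm(series=[[0.2,-0.2,0,0,0,0.02,0.3],[0.45,-0.43,-0.1,0,0,0.05,0.3],[0.72,-0.68,-0.2,0,0,0.08,0.3],[0.72,-0.68,-0.2,0,0,0.08,0.3]])

```text
clock: 16.62
eef_pos: [586.4, -58.4, 163.9]
eef_rot: [-3.14, 0.004, 0.235]
wrist_force: [-1.4, 0.1, -1.1]
finger_gap: 65.5
finger_force: 0.0
```

Emit:
jog_arm(series=[[0.2,-0.2,0,0,0,0.02,0.3],[0.45,-0.43,-0.1,0,0,0.05,0.3],[0.65,-0.62,-0.2,0,0,0.085,0.3],[0.72,-0.69,-0.2,0,0,0.085,0.3],[0.72,-0.69,-0.2,0,0,0.085,0.3],[0.72,-0.69,-0.2,0,0,0.085,0.3],[0.72,-0.69,-0.2,0,0,0.085,0.3]])

```text
clock: 17.2
eef_pos: [670.3, -137.1, 144.0]
eef_rot: [-3.141, 0.0, 0.368]
wrist_force: [0.4, 0.9, 0.0]
finger_gap: 65.7
finger_force: 0.0
```

```bash
python3 - <<'E'
from h import *
s=manip.read_state(); print(s["eef_pos"],s["eef_rot"])
E
```

```text
[ 670.25690825 -137.09480735  144.02886261] [-3.14133084e+00  6.20199478e-05  3.68192666e-01]
```

Descend 105 mm to z ≈ 39, then grip.

Emit:
jog_arm(series=[[0,-0.01,-0.2,0,0,0,0.3],[0,-0.01,-0.45,0,0,0,0.3],[0,-0.01,-0.65,0,0,0,0.3],[0,-0.01,-0.8,0,0,0,0.3],[0,-0.01,-0.875,0,0,0,0.3],[0,-0.01,-0.875,0,0,0,0.3],[0,-0.01,-0.875,0,0,0,0.3]])

```text
clock: 17.78
eef_pos: [670.8, -139.2, 40.2]
eef_rot: [3.141, -0.001, 0.368]
wrist_force: [0.2, -0.7, 0.9]
finger_gap: 65.4
finger_force: 0.0
```

Emit:
jog_arm(series=[[0,0,0,0,0,0,0.4],[0,0,0,0,0,0,0.45],[0,0,0,0,0,0,0.5],[0,0,0,0,0,0,0.55],[0,0,0,0,0,0,0.7],[0,0,0,0,0,0,0.7],[0,0,0,0,0,0,0.7]], grip_force=20)

```text
clock: 18.37
eef_pos: [670.8, -139.8, 39.9]
eef_rot: [3.141, -0.001, 0.368]
wrist_force: [-1.7, 0.9, 6.5]
finger_gap: 45.5
finger_force: 20.0
```

Emit:
jog_arm(series=[[0,0,0.03,0,0,0,0.7],[0,0,0.1,0,0,0,0.7],[0,0,0.25,0,0,0,0.7],[0,0,0.45,0,0,0,0.7],[0,0,0.7,0,0,0,0.7],[0,0,0.9,0,0,0,0.7],[0,0,0.9,0,0,0,0.7],[0,0,0.9,0,0,0,0.7]])

```text
clock: 19.03
eef_pos: [670.8, -139.9, 148.5]
eef_rot: [3.14, -0.002, 0.368]
wrist_force: [-0.8, 1.1, -1.4]
finger_gap: 45.7
finger_force: 20.0
```

```bash
python3 - <<'E'
from h import *
c=shot("wrist"); np.save('w7.npy',c,allow_pickle=True); save('w7',c["f"]); s=manip.read_state(); e=s["eef_pos"]; print(e,s["eef_rot"],s["finger_gap"],s["wrist_force"])
h=cv2.cvtColor(c["f"],cv2.COLOR_RGB2HSV); m=cv2.inRange(h,(15,100,100),(32,255,255)); u=proj(c,e)[0]; print(u)
for k in cv2.findContours(m,0,1)[0]:
    if cv2.contourArea(k)>300: print(cv2.boundingRect(k),cv2.contourArea(k))
E
```

```text
[ 670.18409521 -139.7063163   146.65298697] [-3.14134813e+00  3.88224675e-04  3.67655559e-01] 45.4308305764811 [ 0.12324323  0.13780781 -1.52171689]
[275.81414817 255.57883073]
(144, 379, 330, 19) 4018.0
(357, 305, 19, 60) 520.5
(177, 305, 19, 60) 520.5
(238, 217, 77, 77) 4460.0
```

```bash
python3 - <<'E'
from h import *
c=np.load('w7.npy',allow_pickle=True).item(); e=np.array([670.2,-139.7]); ax=np.array([np.cos(.368),np.sin(.368)]); ay=np.array([-ax[1],ax[0]])
for uv,z in (((276.5,293.5),155.6),((238,250),155.6),((315,250),155.6),((276.5,217),131.6)):
    d=plane(c,uv,z)[0,:2]-e; print(uv,d@ax,d@ay)
E
```

```text
(276.5, 293.5) -21.678415804482977 -0.43722110521240953
(238, 250) 7.56290383397046 22.620737778665937
(315, 250) 7.580807145449213 -23.406631949806787
(276.5, 217) 20.993369679955027 -0.45688607976040707
```

Emit:
jog_arm(series=[[-0.2,0.13,0,0,0,0,0.7],[-0.45,0.3,0,0,0,0,0.7],[-0.7,0.45,0,0,0,0,0.7],[-0.82,0.55,0,0,0,0,0.7],[-0.82,0.55,0,0,0,0,0.7]])

```text
clock: 19.5
eef_pos: [569.2, -71.7, 145.8]
eef_rot: [-3.14, 0.003, 0.369]
wrist_force: [0.5, 0.0, -1.3]
finger_gap: 45.4
finger_force: 20.0
```

Emit:
jog_arm(series=[[-0.2,0.13,0,0,0,0,0.7],[-0.45,0.3,0,0,0,0,0.7],[-0.7,0.45,0,0,0,0,0.7],[-0.82,0.54,0,0,0,0,0.7],[-0.82,0.54,0,0,0,0,0.7],[-0.82,0.54,0,0,0,0,0.7],[-0.82,0.54,0,0,0,0,0.7]])

```text
clock: 20.08
eef_pos: [474.2, -9.4, 146.6]
eef_rot: [-3.142, 0.0, 0.368]
wrist_force: [0.0, 0.5, -1.9]
finger_gap: 45.7
finger_force: 20.0
```

Emit:
jog_arm(series=[[-0.013,0.007,-0.1,0,0,0,0.7],[-0.013,0.007,-0.25,0,0,0,0.7],[-0.013,0.007,-0.4,0,0,0,0.7],[-0.013,0.007,-0.55,0,0,0,0.7],[-0.013,0.007,-0.65,0,0,0,0.7],[-0.013,0.007,-0.7,0,0,0,0.7],[-0.013,0.007,-0.7,0,0,0,0.7]])

```text
clock: 20.67
eef_pos: [471.9, -8.6, 61.5]
eef_rot: [-3.14, 0.002, 0.367]
wrist_force: [-1.5, 0.1, -1.7]
finger_gap: 45.4
finger_force: 20.0
```

Emit:
jog_arm(series=[[0,0,-0.05,0,0,0,0.7],[0,0,-0.12,0,0,0,0.7],[0,0,-0.2,0,0,0,0.7],[0,0,-0.25,0,0,0,0.7],[0,0,-0.28,0,0,0,0.7],[0,0,-0.28,0,0,0,0.7]])

```text
clock: 21.17
eef_pos: [471.7, -8.1, 28.5]
eef_rot: [-3.141, 0.001, 0.368]
wrist_force: [0.8, -0.3, -1.9]
finger_gap: 45.3
finger_force: 20.0
```

Emit:
jog_arm(series=[[0,0,-0.015,0,0,0,0.7],[0,0,-0.02,0,0,0,0.7],[0,0,-0.02,0,0,0,0.7],[0,0,-0.02,0,0,0,0.7]])

```text
clock: 21.5
eef_pos: [472.2, -8.1, 27.2]
eef_rot: [3.141, -0.0, 0.368]
wrist_force: [0.6, 0.1, -1.7]
finger_gap: 45.1
finger_force: 20.0
```

Emit:
jog_arm(series=[[0,0,-0.015,0,0,0,0.7],[0,0,-0.022,0,0,0,0.7],[0,0,-0.022,0,0,0,0.7],[0,0,-0.022,0,0,0,0.7]])

```text
clock: 21.83
eef_pos: [472.1, -8.1, 24.3]
eef_rot: [-3.142, 0.0, 0.368]
wrist_force: [0.3, 0.1, -0.8]
finger_gap: 45.4
finger_force: 20.0
```

Emit:
jog_arm(series=[[0,0,-0.008,0,0,0,0.7],[0,0,-0.008,0,0,0,0.7],[0,0,-0.008,0,0,0,0.7]])

```text
clock: 22.08
eef_pos: [472.1, -8.1, 23.3]
eef_rot: [-3.142, 0.0, 0.368]
wrist_force: [-1.0, 0.1, -1.8]
finger_gap: 45.5
finger_force: 20.0
```

Emit:
jog_arm(series=[[0,0,-0.008,0,0,0,0.7],[0,0,-0.008,0,0,0,0.7],[0,0,-0.008,0,0,0,0.7]])

```text
clock: 22.33
eef_pos: [472.2, -8.1, 22.8]
eef_rot: [3.141, -0.0, 0.368]
wrist_force: [-2.1, 0.7, 6.7]
finger_gap: 45.7
finger_force: 20.0
```

Emit:
jog_arm(series=[[0,0,0,0,0,0,0.48],[0,0,0,0,0,0,0.42],[0,0,0,0,0,0,0.35],[0,0,0,0,0,0,0.33],[0,0,0,0,0,0,0.33]])

```text
clock: 22.75
eef_pos: [472.1, -8.1, 22.4]
eef_rot: [-3.142, -0.0, 0.368]
wrist_force: [-0.6, 0.5, 0.4]
finger_gap: 62.4
finger_force: 0.0
```

Emit:
jog_arm(series=[[0,0,0.1,0,0,0,0.33],[0,0,0.3,0,0,0,0.33],[0,0,0.6,0,0,0,0.25],[0,0,0.9,0,0,0,0.2],[0,0,1,0,0,0,0.2],[0,0,1,0,0,0,0.2]])

```text
clock: 23.25
eef_pos: [473.5, -8.2, 145.6]
eef_rot: [3.139, -0.005, 0.368]
wrist_force: [-0.3, -0.8, -0.0]
finger_gap: 74.8
finger_force: 0.0
```

Emit:
jog_arm(series=[[0,-0.2,0.2,0,0,0,0.2],[0.1,-0.45,0.4,0,0,0,0.2],[0.25,-0.7,0.4,0,0,0,0.2],[0.4,-0.9,0.4,0,0,0,0.2],[0.4,-0.9,0.4,0,0,0,0.2]])

```text
clock: 23.67
eef_pos: [521.5, -119.6, 189.0]
eef_rot: [-3.142, 0.001, 0.365]
wrist_force: [-0.3, 0.0, -1.2]
finger_gap: 75.0
finger_force: 0.0
```

Emit:
jog_arm(series=[[0.1,-0.2,0,0,0,0,0.2],[0.3,-0.4,0,0,0,0,0.2],[0.4,-0.5,0,0,0,0,0.2],[0.4,-0.5,0,0,0,0,0.2],[0.4,-0.5,0,0,0,0,0.2],[0.4,-0.5,0,0,0,0,0.2]])

```text
clock: 24.17
eef_pos: [567.4, -175.3, 189.4]
eef_rot: [-3.14, 0.001, 0.368]
wrist_force: [-0.4, -0.7, 0.4]
finger_gap: 75.3
finger_force: 0.0
```

```bash
python3 - <<'E'
from h import *
c=shot("wrist"); np.save('w8.npy',c,allow_pickle=True); save('w8',c["f"]); s=manip.read_state(); e=s["eef_pos"]; print(e,s["eef_rot"],s["clock"])
h=cv2.cvtColor(c["f"],cv2.COLOR_RGB2HSV); u=proj(c,[636,-155,25])[0].astype(int); x0,y0=u[0]-60,max(u[1]-90,0); print(u)
roi=h[y0:y0+180,x0:x0+120]; m=cv2.inRange(roi,(0,0,165),(180,60,255)); m=cv2.morphologyEx(m,cv2.MORPH_CLOSE,np.ones((5,5)))
k=max(cv2.findContours(m,0,1)[0],key=cv2.contourArea); q=cv2.approxPolyDP(cv2.convexHull(k),6,True)[:,0]+[x0,y0]; print(q.tolist(),cv2.contourArea(k),c["f"][u[1],u[0]])
P=plane(c,q,25); print(P.round(1).tolist(),np.linalg.norm(np.roll(P,-1,0)-P,axis=1).round(1),P.mean(0).round(1))
t=shot("scene"); o=proj(t,[472.5,-8.5,20])[0]; hs=cv2.cvtColor(t["f"],cv2.COLOR_RGB2HSV); x,y=(o-25).astype(int)
m=cv2.inRange(hs[y:y+50,x:x+50],(15,90,90),(32,255,255)); k=max(cv2.findContours(m,0,1)[0],key=cv2.contourArea); r=np.array(cv2.boundingRect(k)); print('scene collar bbox',r+[x,y,0,0], 'expected',[proj(t,[[472.5+23*np.cos(a),-8.5+23*np.sin(a),z] for a in np.linspace(0,6.28,60) for z in(8,32)]).min(0),proj(t,[[472.5+23*np.cos(a),-8.5+23*np.sin(a),z] for a in np.linspace(0,6.28,60) for z in(8,32)]).max(0)])
E
```

```text
[ 567.51114801 -175.22989898  189.86399455] [-3.14079031e+00  7.27573576e-04  3.68256762e-01] 24.2167
[281 133]
[[308, 70], [306, 190], [257, 192], [255, 72]] 6293.5 [205 215 211]
[[706.1, -157.0, 25.0], [587.7, -204.2, 25.0], [565.1, -152.3, 25.0], [684.4, -106.1, 25.0]] [127.5  56.6 127.9  55.3] [ 635.8 -154.9   25. ]
scene collar bbox [240 208  19  23] expected [array([235.46237719, 206.35576845]), array([258.94772076, 230.89266037])]
```

Emit:
jog_arm(series=[[0.2,0.06,-0.1,0,0,0,0.2],[0.45,0.14,-0.3,0,0,0,0.2],[0.57,0.17,-0.5,0,0,0,0.2],[0.57,0.17,-0.7,0,0,0,0.2],[0.57,0.17,-0.9,0,0,0,0.2],[0.57,0.17,-0.9,0,0,0,0.2],[0.57,0.17,-0.9,0,0,0,0.2],[0.57,0.17,-0.9,0,0,0,0.2]])

```text
clock: 24.93
eef_pos: [637.0, -155.7, 84.4]
eef_rot: [3.14, -0.002, 0.368]
wrist_force: [-0.5, -0.4, 0.3]
finger_gap: 75.6
finger_force: 0.0
```

Emit:
jog_arm(series=[[0,0,-0.15,0,0,0,0.2],[0,0,-0.3,0,0,0,0.2],[0,0,-0.42,0,0,0,0.2],[0,0,-0.5,0,0,0,0.2],[0,0,-0.56,0,0,0,0.2],[0,0,-0.57,0,0,0,0.2],[0,0,-0.57,0,0,0,0.2]])

```text
clock: 25.52
eef_pos: [636.7, -155.7, 14.3]
eef_rot: [3.141, -0.0, 0.368]
wrist_force: [-0.2, 0.6, -0.0]
finger_gap: 75.1
finger_force: 0.0
```

Emit:
jog_arm(series=[[0,0,0,0,0,0,0.3],[0,0,0,0,0,0,0.36],[0,0,0,0,0,0,0.42],[0,0,0,0,0,0,0.6],[0,0,0,0,0,0,0.6],[0,0,0,0,0,0,0.6],[0,0,0,0,0,0,0.6]], grip_force=40)

```text
clock: 26.1
eef_pos: [636.7, -155.7, 14.7]
eef_rot: [3.141, -0.001, 0.368]
wrist_force: [-2.4, 1.8, 6.9]
finger_gap: 55.7
finger_force: 40.0
```

Emit:
jog_arm(series=[[0,0,0.03,0,0,0,0.6],[0,0,0.1,0,0,0,0.6],[0,0,0.25,0,0,0,0.6],[0,0,0.45,0,0,0,0.6],[0,0,0.7,0,0,0,0.6],[0,0,0.95,0,0,0,0.6],[0,0,0.95,0,0,0,0.6],[0,0,0.95,0,0,0,0.6]])

```text
clock: 26.77
eef_pos: [636.8, -155.8, 129.0]
eef_rot: [3.14, -0.002, 0.368]
wrist_force: [0.3, 0.0, -6.7]
finger_gap: 55.9
finger_force: 40.0
```

Emit:
jog_arm(series=[[-0.05,0.1,0.03,0,0,0.06,0.6],[-0.12,0.25,0.06,0,0,0.13,0.6],[-0.2,0.42,0.1,0,0,0.2,0.6],[-0.28,0.6,0.1,0,0,0.27,0.6],[-0.35,0.78,0.1,0,0,0.33,0.6],[-0.35,0.78,0.1,0,0,0.37,0.6],[-0.35,0.78,0.1,0,0,0.37,0.6]])

```text
clock: 27.35
eef_pos: [593.3, -61.0, 137.8]
eef_rot: [-3.138, 0.002, 0.953]
wrist_force: [0.5, -0.3, -5.2]
finger_gap: 55.7
finger_force: 40.0
```

Emit:
jog_arm(series=[[-0.05,0.1,0.03,0,0,0.06,0.6],[-0.12,0.25,0.06,0,0,0.13,0.6],[-0.2,0.42,0.1,0,0,0.2,0.6],[-0.28,0.6,0.1,0,0,0.27,0.6],[-0.35,0.78,0.1,0,0,0.33,0.6],[-0.35,0.78,0.1,0,0,0.37,0.6],[-0.35,0.78,0.1,0,0,0.37,0.6]])

```text
clock: 27.93
eef_pos: [551.9, 31.9, 150.6]
eef_rot: [-3.139, 0.0, 1.532]
wrist_force: [-0.0, -1.4, -5.8]
finger_gap: 55.7
finger_force: 40.0
```

```bash
python3 - <<'E'
from h import *
s=manip.read_state(); print(s["eef_pos"],s["eef_rot"],s["joints"].round(3),s["finger_gap"])
E
```

```text
[551.87683672  31.87327947 150.61634133] [-3.13945299e+00  1.73832591e-04  1.53175595e+00] [-0.009  0.366  1.585 -0.     1.193  0.031] 55.68378140009955
```

Emit:
jog_arm(series=[[-0.05,0.1,0.03,0,0,0.06,0.6],[-0.12,0.25,0.06,0,0,0.13,0.6],[-0.2,0.42,0.1,0,0,0.2,0.6],[-0.28,0.6,0.1,0,0,0.27,0.6],[-0.35,0.78,0.1,0,0,0.33,0.6],[-0.35,0.78,0.1,0,0,0.37,0.6],[-0.35,0.78,0.1,0,0,0.37,0.6]])

```text
clock: 28.52
eef_pos: [510.3, 125.1, 163.1]
eef_rot: [-3.14, -0.0, 2.111]
wrist_force: [-0.2, -0.6, -5.6]
finger_gap: 55.6
finger_force: 40.0
```

Emit:
jog_arm(series=[[-0.05,0.1,0.03,0,0,0.06,0.6],[-0.12,0.25,0.06,0,0,0.13,0.6],[-0.2,0.42,0.15,0,0,0.2,0.6],[-0.28,0.6,0.2,0,0,0.27,0.6],[-0.35,0.78,0.25,0,0,0.33,0.6],[-0.35,0.78,0.25,0,0,0.37,0.6],[-0.35,0.78,0.25,0,0,0.37,0.6],[-0.35,0.78,0.25,0,0,0.37,0.6]])

```text
clock: 29.18
eef_pos: [468.9, 217.7, 193.3]
eef_rot: [-3.141, -0.0, 2.686]
wrist_force: [-0.3, -0.1, -5.7]
finger_gap: 55.8
finger_force: 40.0
```

```bash
python3 - <<'E'
from h import *
c=shot("wrist"); np.save('w9.npy',c,allow_pickle=True); save('w9',c["f"]); s=manip.read_state(); e=s["eef_pos"]; print(e,s["eef_rot"],s["joints"].round(2),s["clock"])
h=cv2.cvtColor(c["f"],cv2.COLOR_RGB2HSV); m=cv2.inRange(h,(100,120,60),(125,255,255))
k=max(cv2.findContours(m,0,1)[0],key=cv2.contourArea); q=cv2.approxPolyDP(cv2.convexHull(k),6,True)[:,0]; print(q.tolist(),cv2.contourArea(k))
P=plane(c,q,4); print(P.round(1).tolist(),np.linalg.norm(np.roll(P,-1,0)-P,axis=1).round(1),P.mean(0).round(1))
print(proj(c,[[353,315.8,4],[488,251,4],[453,181.5,4],[320,247,4]]).round())
E
```

```text
[468.89197976 217.6191765  193.30785181] [-3.14058531e+00 -5.83188139e-04  2.68596852e+00] [ 0.36  0.24  1.64 -0.    1.26 -0.75] 29.2333
[[308, 66], [307, 149], [244, 149], [242, 67]] 5518.0
[[353.6, 314.0, 4.0], [436.1, 275.2, 4.0], [403.1, 207.5, 4.0], [322.1, 247.3, 4.0]] [91.2 75.3 90.2 73.8] [378.7 261.    4. ]
[[309.  65.]
 [307. 196.]
 [244. 195.]
 [241.  65.]]
```

Emit:
jog_arm(series=[[-0.15,0.08,0,0,0,0.004,0.6],[-0.35,0.17,-0.1,0,0,0.004,0.6],[-0.5,0.24,-0.3,0,0,0.004,0.6],[-0.537,0.257,-0.5,0,0,0.004,0.6],[-0.537,0.257,-0.7,0,0,0.004,0.6],[-0.537,0.257,-0.8,0,0,0.004,0.6],[-0.537,0.257,-0.8,0,0,0.004,0.6],[-0.537,0.257,-0.8,0,0,0.004,0.6]])

```text
clock: 29.9
eef_pos: [404.4, 248.8, 97.8]
eef_rot: [-3.141, -0.001, 2.695]
wrist_force: [0.0, 0.8, -4.9]
finger_gap: 55.6
finger_force: 40.0
```

Emit:
jog_arm(series=[[0,0,-0.1,0,0,0,0.6],[0,0,-0.25,0,0,0,0.6],[0,0,-0.4,0,0,0,0.6],[0,0,-0.5,0,0,0,0.6],[0,0,-0.57,0,0,0,0.6],[0,0,-0.6,0,0,0,0.6],[0,0,-0.6,0,0,0,0.6],[0,0,-0.6,0,0,0,0.6]])

```text
clock: 30.57
eef_pos: [404.6, 249.7, 26.8]
eef_rot: [3.141, 0.001, 2.698]
wrist_force: [0.4, -0.1, -4.8]
finger_gap: 55.6
finger_force: 40.0
```

Emit:
jog_arm(series=[[0,-0.008,-0.02,0,0,0,0.6],[0,-0.008,-0.04,0,0,0,0.6],[0,-0.008,-0.055,0,0,0,0.6],[0,-0.008,-0.055,0,0,0,0.6],[0,-0.008,-0.055,0,0,0,0.6]])

```text
clock: 30.98
eef_pos: [404.0, 248.6, 19.4]
eef_rot: [-3.141, -0.0, 2.699]
wrist_force: [0.0, 0.7, -6.0]
finger_gap: 55.8
finger_force: 40.0
```

Emit:
jog_arm(series=[[0,0,-0.008,0,0,0,0.6],[0,0,-0.008,0,0,0,0.6],[0,0,-0.008,0,0,0,0.6]])

```text
clock: 31.23
eef_pos: [404.2, 248.6, 18.6]
eef_rot: [3.141, 0.0, 2.699]
wrist_force: [-1.2, -0.5, -4.1]
finger_gap: 55.6
finger_force: 40.0
```

Emit:
jog_arm(series=[[0,0,-0.008,0,0,0,0.6],[0,0,-0.008,0,0,0,0.6],[0,0,-0.008,0,0,0,0.6]])

```text
clock: 31.48
eef_pos: [404.2, 248.6, 18.5]
eef_rot: [3.141, 0.0, 2.699]
wrist_force: [-6.7, -3.3, 14.5]
finger_gap: 55.1
finger_force: 40.0
```

Emit:
jog_arm(series=[[0,0,0,0,0,0,0.38],[0,0,0,0,0,0,0.32],[0,0,0,0,0,0,0.25],[0,0,0,0,0,0,0.2],[0,0,0,0,0,0,0.2]])

```text
clock: 31.9
eef_pos: [404.1, 248.6, 17.5]
eef_rot: [3.142, 0.0, 2.699]
wrist_force: [-0.9, -0.4, 0.6]
finger_gap: 74.9
finger_force: 0.0
```

Emit:
jog_arm(series=[[0,0,0.05,0,0,0,0.2],[0,0,0.2,0,0,0,0.2],[0,0,0.5,0,0,0,0.2],[0,0,0.8,0,0,0,0.2],[0,0,1,0,0,0,0.2],[0,0,1,0,0,0,0.2]])

```text
clock: 32.4
eef_pos: [405.8, 249.5, 142.7]
eef_rot: [3.135, 0.005, 2.699]
wrist_force: [0.5, -0.1, 0.3]
finger_gap: 75.3
finger_force: 0.0
```

Emit:
jog_arm(series=[[0.2,-0.1,0.2,0,0,0,0.2],[0.5,-0.25,0.4,0,0,0,0.2],[0.8,-0.4,0.6,0,0,0,0.2],[0.8,-0.4,0.6,0,0,0,0.2],[0.8,-0.4,0.6,0,0,0,0.2],[0.8,-0.4,0.6,0,0,0,0.2],[0.8,-0.4,0.6,0,0,0,0.2]])

```text
clock: 32.98
eef_pos: [498.7, 201.0, 208.2]
eef_rot: [-3.14, -0.002, 2.699]
wrist_force: [-0.4, 0.0, -0.7]
finger_gap: 75.4
finger_force: 0.0
```

```bash
python3 - <<'E'
from h import *
c=shot("wrist"); np.save('w10.npy',c,allow_pickle=True); t=shot("scene"); np.save('sc10.npy',t,allow_pickle=True)
print(manip.read_state()["wrist_force"])
def cr(c,X,w,h):
    x,y=(proj(c,X)[0]-[w/2,h/2]).astype(int); x=max(0,min(x,560-w));y=max(0,min(y,420-h)); print(x,y); return cv2.resize(c["f"][y:y+h,x:x+w],(400,600),interpolation=cv2.INTER_CUBIC)
A=cr(c,[404,248,20],100,150); B=cr(t,[520,30,20],200,300)
save('m5',np.hstack([A,B]))
E
```

```text
[-1.06052675  0.39663598 -0.29584768]
227 29
177 64
```

View pics/m5.png

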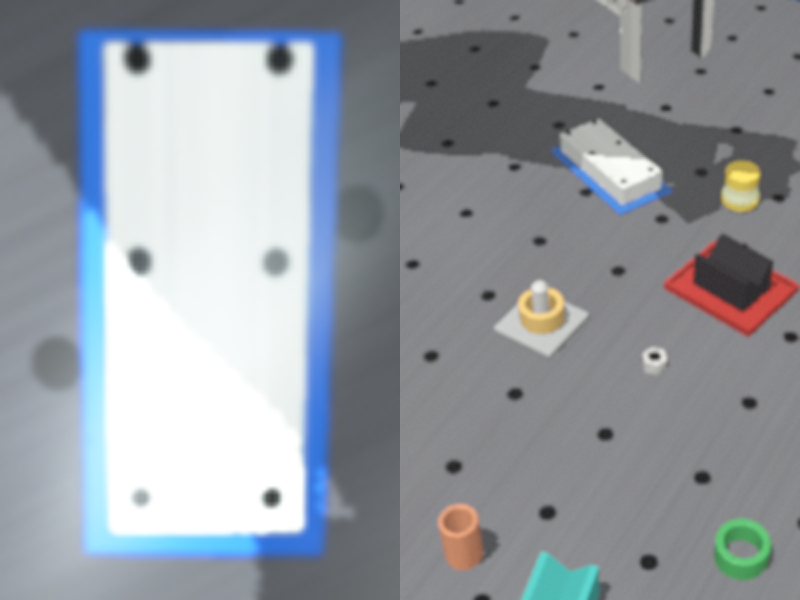

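The riser is centred on the pad, with an even border at (80–340, 30–555). The collar is flat round the post at (541,310), the V-block is square in the tray at (735,270), and the tin and offcut are still standing. I'm handing in.

```bash
python3 -c "
from cell import manip
print(manip.sign_off())"
```

```text
the job is handed in; nothing more can be done
None
```

All four parts are set down in order, released and checked by camera (tube in cradle, V-block in tray, collar on post, riser on pad), the tin and offcut are still standing, and the job is handed in at about 33 s; no verdict came back.

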